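Pin the blow mould and check the pin in the mirror

ROBOT

A 6-joint arm with a two-finger parallel gripper is mounted at the origin on the work surface. World frame = base frame: x ahead of the robot, y to its left, z up, the work surface at z = 0. Lengths are in m, angles in rad, forces in N, time in s.
With the tool pointing down it reaches from about 0.275 to 0.775 m from the base axis. Payload 14.6 kg.
Tool frame: the origin (TCP) lies on the centre line of the jaws, within the pads' length; the fingertips stand 17 mm ahead of it and the grasp point (between the pads) lies 2 mm behind it (arm.tip_extent is the distance from the TCP to the fingertips, in m); y points along the fingers, x is the direction in which the jaws open and shut, and the axes are right-handed (so a half turn about y gives the same grasp; the last joint's range is limited). The gripper opens to 85 mm and grips with 20 to 120 N. Pads are 22 mm wide; open, the fingers measure 114 mm over their backs; the gripper's body (76 mm by 85 mm) begins 54 mm behind the grasp point. The pads swing forward as they close: fully open they stand 13 mm farther back than shut.
Start: joints at [-1.389, 0.263, -0.048, 1.259, 0, 1.415], TCP at [0.173, -0.496, 0.248] pointing down, gripper open.
Joint ranges: [-2.65, 2.65], [-0.89, 1.7], [-1.18, 1.37], [-2.13, 2.11], [-1.35, 1.29], [-3.14, 3.14]. Speed limits (rad/s): [1.89, 1.89, 2.57, 2.79, 3.14, 3.14].

INTERFACE

Orientations are given as a rotation vector (axis times angle).
In Python, from cell import arm, ik, read_state, viewer, workorder gives the robot as it stands. Calls block until the motion is done:
- arm.movep(position, orientation): joint-space move of the TCP to a pose.
- arm.movel(position, v=0.15, rot=None): straight line of the TCP; rot=None keeps the orientation; v is the mean speed in m/s.
- arm.movej(angles): joint-space move.
- arm.set_gripper(opening): finger opening in m; the grip force is fixed at half the most; returns when the fingers have stopped.
- arm.dwell(seconds).
- ik(position, orientation): joint angles nearest the present ones, or None.
- read_state(): the state.
- viewer.snapshot(name): name is "scene" or "top" or "wrist"; returns the picture (400x640x3 uint8, blue, green, red); there is no depth.
- viewer.get_calibration(name): a dict with "mtx" (3x3 intrinsics, pixels), "rvec" (rotation vector, rad) and "tvec" (3), from world to camera coordinates, as OpenCV has them; the wrist camera has in their place "tool_from_camera" (4x4, takes a point from camera to tool coordinates, whose origin is the TCP and whose axes are the tool frame's). Camera axes: x right, y down, z forward; pixel columns grow to the right and rows downward; lengths in m; the calibration is good to about 2 mm. The wrist camera is an equidistant fisheye: a pixel r from the principal point sees the ray r / f radians off the axis. A picture is of the moment at which its call begins: read the wrist's pose just before it. get_calibration takes no time and is no camera call.
A pose or a line that the arm cannot do raises arm.IKError and nothing moves.
- workorder.hand_in(): hands the job in, once; it reports no verdict.
The state is a dict: "time_s": time; "joint_pos": joint angles; "qvel": joint speeds; "effort": joint torques, N m; "tcp_pos": TCP position; "eef_rot": TCP orientation; "wrist_force": force on the tool from outside, world axes, zero at the start; "wrist_torque": the same for the moment, N m; "opening": finger opening in m.
Only numpy, scipy, OpenCV 4.12 (cv2) and the standard library are available. Lean on these libraries where they do the work, as an engineer would, in place of code of your own. Each camera call takes 0.05 s, during which the arm holds its last target. There are 200 camera calls.

TASK

Take the clevis pin out of its wooden block, drop it down through the lugs of the closed blow mould until its collar sits on the top lug, and let go of it. Then turn the bench mirror by its finger grip until the bench camera sees the pin's lower end, under the lugs, in the middle of the mirror, and finish while still holding the mirror there: it is sprung and turns back if released. Keep the mould shut and leave the other things on the bench where they are.

Things in the scene. Friction and masses are not known exactly. Their poses are not given: they have to be found in the camera images.
- pin_grip (a point): Loose steel clevis pin, upright in a hole of a wooden block, 0.1 kg, round about its axis (z, up). This point: mid-height of its handle (22 mm diameter, from 16 mm above to 16 mm below), 95 mm above the pin's lower end. Below: neck, then a collar (22 mm diameter, 4 mm thick, underside 30 mm below this point), then the shank (10 mm diameter, 65 mm long, last 6 mm tapered)
- pin_tip (a point): Middle of the lower end of the pin's shank, 95 mm below pin_grip. Once home it stands out 22 mm below the lowest lug: this is what must show in the mirror
- pin_block: Fixed wooden block, 90 x 70 mm and 80 mm tall, with a hole (14 mm wide, 70 mm deep) in the middle of its top, in which the pin is parked with its collar on the block's top. Origin: centre of its underside, on the bench (z = 0)
- hole (a point): Mouth of the pin hole, on top of the mould's top lug, 98 mm above the bench. Hole: 13 mm wide, chamfered, vertical, through three lug leaves (48 x 46 mm), ending 43 mm below this point in open air. The mould's round iron wall (110 mm diameter, top 125 mm above the bench) begins 32 mm from the hole in +y of this point; -y points to the mirror's swivel axis, 170 mm away. Stand fixed to the bench
- mould_half (a joint): Opening of the mould's hinged half, rad: 0 shut (as at the start), grows as it opens; its hinge is stiff
- mirror_grip (a point): Flat aluminium finger grip on top of the mirror frame, on the vertical swivel axis: 44 mm wide (its x), 12 mm thick (its y), 46 mm tall. This point is on the axis, 21 mm below the grip's top, 23 mm above the frame, 192 mm above the bench. y axis: the way the mirror faces; z up
- mirror_face (a point): Middle of the mirror glass, on its face and on the swivel axis, 125 mm above the bench; framed glass 108 x 88 mm, upright. y axis: the way the glass faces; z up
- mirror (a joint): Swivel of the mirror about its vertical axis, rad: 0 when it faces the pin hole, grows as it turns clockwise seen from above (towards the camera); range -0.4 to 1.6. A spring of 0.12 N m per rad turns it back to about 0 when released
- lens (a point): Front of the bench camera's lens, 270 mm above the bench; black camera on a thin fixed post beyond the mould stand, wide-angle, the mirror always in its view. It sees the pin's end in the middle of the mirror when, seen from above, the mirror's normal halves the angle between the directions from the swivel axis to the hole and to the lens
- sight (a point): Middle of the mirror glass (same point as mirror_face), nothing to see. Its x axis is the level direction in which the mirror throws the picture of the pin: it turns twice as far as the mirror and, seen from above, passes through the lens when the camera sees the pin's end in the exact middle of the mirror; y: left of that line, z up
- paperweight: Bystander: green glass paperweight, 68 mm diameter, 51 mm tall; origin at the centre of its underside
- shaping_block: Bystander: wooden cup-shaped block, 88 mm diameter, 46 mm tall, with a 150 mm handle along its x axis; origin at the centre of the cup's underside
- jacks: Bystander: steel glassblower's jacks lying flat, 240 mm long along their x axis, 60 mm wide, 12 mm high; origin near their middle, on the bench

How it is judged:
By the outcome, as a careful person would: the job done as asked, in the order asked, and still so for the second after the job is handed in, while the arm keeps its last pose, push and grip.
It also fails if it takes over 51 s, if anything falls off the work surface, if the arm or the gripper's body presses on something with over 40 N, if the wrist force passes 120 N, or if a joint passes its speed limit or range.

## Working session

There is one attempt and no reset: what is moved stays moved. The work goes in short steps, each a Python script; the robot and the scene stay as the last script left them, time stands still between calls to the robot, and variables do not carry over. Pictures are saved under pics/ and viewed, about 8 in all and at most 12, crops included, and the job is handed in when it is done.

```bash
ls; mkdir -p pics; cat > h.py <<'E'
import numpy as np, cv2
from scipy.spatial.transform import Rotation as R
from cell import arm, ik, read_state, viewer, workorder
def snap(cam,name,crop=None,s=1):
    st=read_state(); im=viewer.snapshot(cam); cv2.imwrite(f'pics/{name}_full.png',im)
    if crop: x0,y0,x1,y1=crop; im=im[y0:y1,x0:x1]
    cv2.imwrite(f'pics/{name}.png',cv2.resize(im,None,fx=s,fy=s,interpolation=cv2.INTER_CUBIC)); return st
def ray(cam,px,st=None):
    c=viewer.get_calibration(cam); K=np.array(c['mtx'])
    u=(px[0]-K[0,2])/K[0,0]; v=(px[1]-K[1,2])/K[1,1]
    if cam=='wrist':
        T=np.array(c['tool_from_camera']); r=np.hypot(u,v); k=np.sin(r)/r if r>1e-9 else 1
        d=np.array([u*k,v*k,np.cos(r)]); Rt=R.from_rotvec(st['eef_rot'])
        return Rt.apply(T[:3,3])+st['tcp_pos'], Rt.apply(T[:3,:3]@d)
    Rm=cv2.Rodrigues(np.array(c['rvec'],float))[0]; t=np.array(c['tvec'],float).ravel()
    return -Rm.T@t, Rm.T@np.array([u,v,1])
def atz(cam,px,z,st=None):
    o,d=ray(cam,px,st); return o+d*(z-o[2])/d[2]
def proj(cam,p,st=None):
    c=viewer.get_calibration(cam); K=np.array(c['mtx'])
    if cam=='wrist':
        T=np.array(c['tool_from_camera']); q=R.from_rotvec(st['eef_rot']).inv().apply(np.array(p)-st['tcp_pos'])
        q=T[:3,:3].T@(q-T[:3,3]); h=np.hypot(q[0],q[1]); a=np.arctan2(h,q[2]); return K[0,2]+K[0,0]*a*q[0]/h,K[1,2]+K[1,1]*a*q[1]/h
    return cv2.projectPoints(np.array([p],float),np.array(c['rvec'],float),np.array(c['tvec'],float),K,None)[0].ravel()
def tri(a,b):
    (o1,d1),(o2,d2)=a,b; A=np.stack([d1,-d2],1); s=np.linalg.lstsq(A,o2-o1,rcond=None)[0]
    p,q=o1+d1*s[0],o2+d2*s[1]; return (p+q)/2,np.linalg.norm(p-q)
E
python3 - <<'E'
from h import *
snap('top','top1',s=1.25); snap('scene','sc1',s=1.25)
st=read_state(); print(st['time_s'],st['eef_rot'],arm.tip_extent)
for c in('top','scene'):print(ray(c,(320,200)))
print(viewer.get_calibration('wrist'))
E
```

```text
pics
0.1 [-1.34924232  0.95806927 -0.95699021] 0.017
(array([0.27972627, 0.00626844, 1.58141584]), array([ 0.17275244,  0.02058712, -0.98483596]))
(array([ 1.4205625 , -0.25969473,  0.96253256]), array([-0.74019242,  0.20939043, -0.63915249]))
{'mtx': array([[309.70691629,   0.        , 309.25913049],
       [  0.        , 309.70691629, 202.19984663],
       [  0.        ,   0.        ,   1.        ]]), 'tool_from_camera': array([[ 9.99999852e-01,  2.13709387e-04,  5.00591312e-04,
         3.53269490e-04],
       [-4.03275865e-04, -3.26772928e-01,  9.45102794e-01,
        -1.25938336e-01],
       [ 3.65557028e-04, -9.45102856e-01, -3.26772794e-01,
         8.40210507e-02],
       [ 0.00000000e+00,  0.00000000e+00,  0.00000000e+00,
         1.00000000e+00]])}
```

View pics/top1.png

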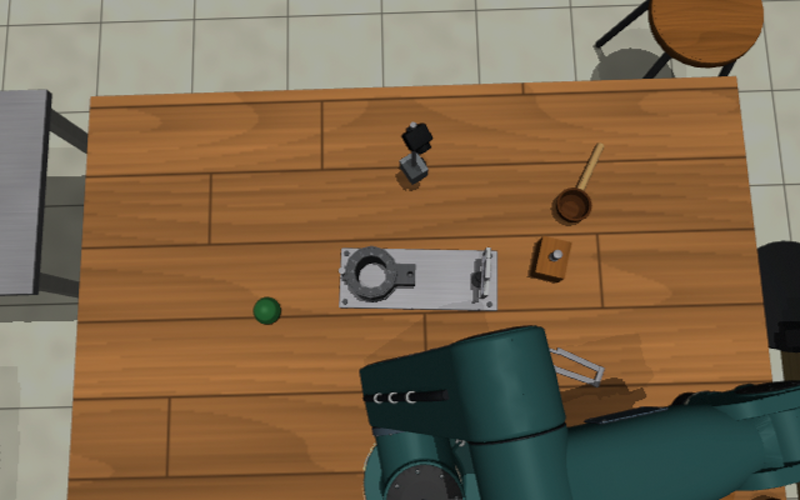

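View pics/sc1.png

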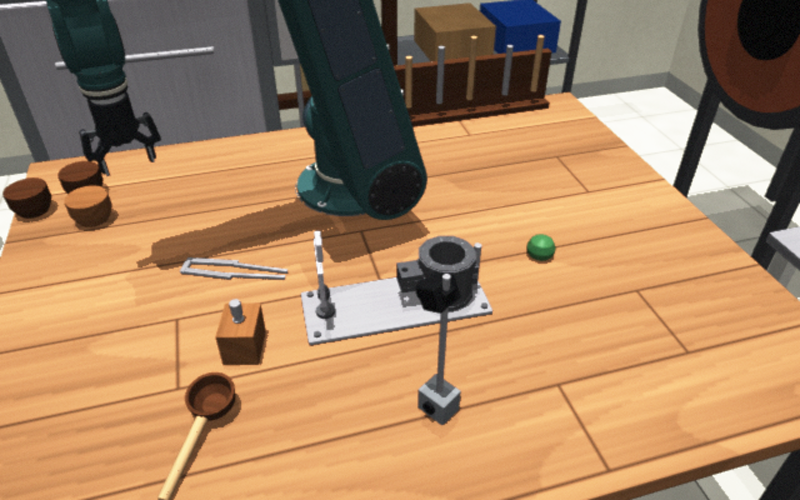

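The top view shows the pin at about (557,255), the hole near (407,274), the mirror around (487,272) and the camera at (418,138). These are in the 1.25x picture. I'll enlarge both views.

```bash
python3 - <<'E'
import cv2,numpy as np
a=cv2.imread('pics/top1_full.png')[85:255,265:465]; b=cv2.imread('pics/sc1_full.png')[175:345,165:395]
cv2.imwrite('pics/topc.png',cv2.resize(a,None,fx=4,fy=3.5,interpolation=cv2.INTER_CUBIC) if 0 else cv2.resize(a,None,fx=3.5,fy=3.5,interpolation=cv2.INTER_CUBIC))
cv2.imwrite('pics/scc.png',cv2.resize(b,None,fx=3.4,fy=3.4,interpolation=cv2.INTER_CUBIC))
E
```

```text
(no output)
```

View pics/topc.png

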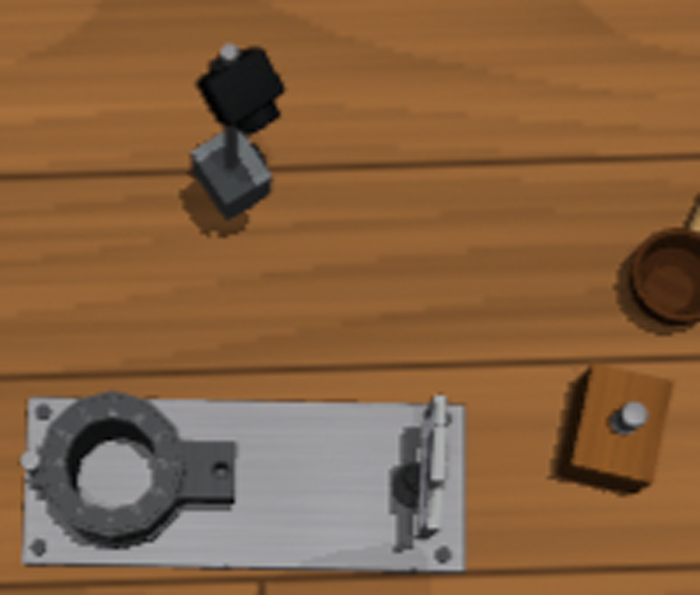

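View pics/scc.png

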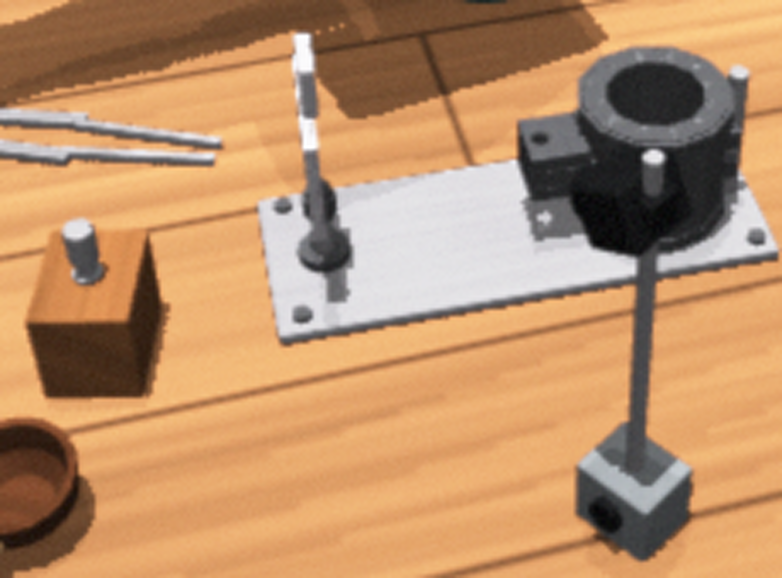

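```bash
python3 - <<'E'
from h import *
T=lambda u,v:(265+u/3.5,85+v/3.5); S=lambda u,v:(165+u/3.4,175+v/3.4)
np.set_printoptions(precision=4,suppress=True)
print('pin z.126',atz('top',T(634,413),.126),atz('scene',S(79,228),.126),tri(ray('top',T(634,413)),ray('scene',S(79,228))))
print('hole .098',atz('top',T(221,469),.098),atz('scene',S(540,139),.098),tri(ray('top',T(221,469)),ray('scene',S(540,139))))
print('lens',atz('top',T(266,121),.27),'body',atz('top',T(240,88),.27),'base',atz('top',T(231,180),.03))
print('bodytri',tri(ray('top',T(240,88)),ray('scene',S(627,212))))
print('grip top',atz('scene',S(303,38),.213),tri(ray('top',T(434,462)),ray('scene',S(303,38))))
for p in[(439,397),(433,535)]:print('frame',atz('top',T(*p),.169))
for p in[(27,398),(466,405),(465,570),(22,563)]:print('plate',atz('top',T(*p),.01))
for p in[(595,366),(672,380),(640,493),(572,470)]:print('blk',atz('top',T(*p),.08 if p[0]!=640 else .08))
st=read_state();print(R.from_rotvec(st['eef_rot']).as_matrix())
E
```

```text
pin z.126 [ 0.516  -0.3259  0.126 ] [ 0.5162 -0.3245  0.126 ] (array([ 0.516 , -0.3252,  0.126 ]), np.float64(0.0014506534068865658))
hole .098 [0.4828 0.0148 0.098 ] [0.4836 0.0156 0.098 ] (array([0.483 , 0.0153, 0.0976]), np.float64(0.0009754883534742107))
lens [ 0.7263 -0.0277  0.27  ] body [ 0.7533 -0.0086  0.27  ] base [ 0.7538 -0.0008  0.03  ]
bodytri (array([ 0.7508, -0.0096,  0.276 ]), np.float64(0.002165918704238628))
grip top [ 0.4599 -0.1517  0.213 ] (array([ 0.467 , -0.151 ,  0.2182]), np.float64(0.002990255336270746))
frame [ 0.5264 -0.1616  0.169 ]
frame [ 0.4158 -0.1517  0.169 ]
plate [0.5636 0.1869 0.01  ]
plate [ 0.5462 -0.2041  0.01  ]
plate [ 0.3997 -0.196   0.01  ]
plate [0.4163 0.1926 0.01  ]
blk [ 0.5649 -0.306   0.08  ]
blk [ 0.551  -0.3705  0.08  ]
blk [ 0.4551 -0.3371  0.08  ]
blk [ 0.4762 -0.2812  0.08  ]
[[ 0.3305 -0.0002  0.9438]
 [-0.9438  0.0009  0.3305]
 [-0.0009 -1.      0.0002]]
```

```bash
cat >> h.py <<'E'
def rot(deg):
    t=np.radians(deg); c,s=np.cos(t),np.sin(t)
    return R.from_matrix(np.array([[c,0,-s],[s,0,c],[0,-1,0]])).as_rotvec()
def info():
    st=read_state(); print('t%.2f'%st['time_s'],'tcp',np.round(st['tcp_pos'],4),'F',np.round(st['wrist_force'],1),'open %.4f'%st['opening'],'q',np.round(st['joint_pos'],2)); return st
np.set_printoptions(precision=4,suppress=True)
E
python3 - <<'E'
from h import *
for p,a in[((.516,-.3255,.22),-2.5),((.516,-.3255,.108),-2.5),((.483,.015,.34),-2.5),((.483,.015,.126),-2.5),((.4756,-.1546,.3),-92.5),((.4756,-.1546,.19),-92.5),((.4756,-.1546,.19),-123),((.4756,-.1546,.19),87.5),((.4756,-.1546,.19),57)]:
    print(p,a,ik(p,rot(a)))
arm.movep((.516,-.3255,.22),rot(-2.5)); st=info()
snap('wrist','w1',s=1.25)
print(proj('wrist',(.516,-.3255,.126),st),proj('wrist',(.516,-.3255,.084),st))
E
```

```text
(0.516, -0.3255, 0.22) -2.5 [-0.6963  0.4195  0.1139  1.2652  0.      0.9182]
(0.516, -0.3255, 0.108) -2.5 [-0.6963  0.4782 -0.1015  0.9911  0.      0.9182]
(0.483, 0.015, 0.34) -2.5 [-0.1378  0.179   0.0856  1.4774  0.      1.4766]
(0.483, 0.015, 0.126) -2.5 [-0.1378  0.2668 -0.3936  0.9104  0.      1.4766]
(0.4756, -0.1546, 0.3) -92.5 [-0.4774  0.2094  0.0179  1.3793  0.      2.7078]
(0.4756, -0.1546, 0.19) -92.5 [-0.4774  0.2469 -0.2329  1.091   0.      2.7078]
(0.4756, -0.1546, 0.19) -123 [-0.4774  0.2469 -0.2329  1.091   0.     -3.043 ]
(0.4756, -0.1546, 0.19) 87.5 [-0.4774  0.2469 -0.2329  1.091   0.     -0.4337]
(0.4756, -0.1546, 0.19) 57 [-0.4774  0.2469 -0.2329  1.091   0.      0.0986]
t1.52 tcp [ 0.5154 -0.3263  0.2202] F [-0.3 -1.   0.5] open 0.0856 q [-0.7   0.42  0.11  1.27 -0.    0.92]
(np.float64(310.1707336340837), np.float64(210.71874713597404)) (np.float64(310.025121768478), np.float64(193.99541352936004))
```

View pics/w1.png

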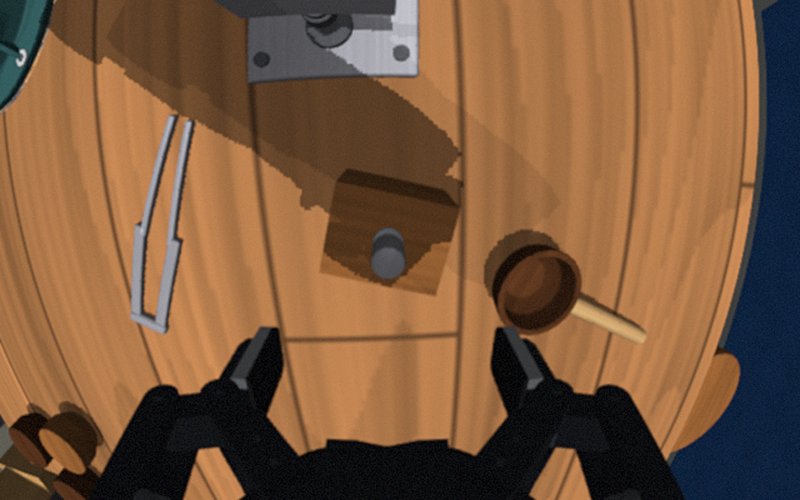

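Pin top shows at (311,210) in native pixels and was predicted at (310,211), so I'll grasp it.

```bash
python3 - <<'E'
from h import *
arm.movel((.5165,-.3255,.108),v=.12); info()
arm.set_gripper(.015); info()
arm.movel((.5165,-.3255,.34),v=.2); info()
arm.movep((.483,.015,.34),rot(-2.5))
arm.movel((.483,.015,.23),v=.15); arm.dwell(.3); st=info()
snap('wrist','w2',(160,60,460,285),2.66)
for n,p in dict(tip=(.483,.015,.137),hole=(.483,.015,.098)).items(): print(n,proj('wrist',p,st))
E
```

```text
t2.66 tcp [ 0.5167 -0.3258  0.1087] F [ 0.7  0.7 -0.4] open 0.0855 q [-0.7   0.48 -0.1   0.99 -0.    0.92]
t3.27 tcp [ 0.5165 -0.3255  0.1083] F [-1.8  1.7  4.1] open 0.0207 q [-0.7   0.48 -0.1   0.99 -0.    0.92]
t4.58 tcp [ 0.5163 -0.3254  0.3391] F [-0.8 -0.1 -1.3] open 0.0206 q [-0.7   0.42  0.43  1.59 -0.    0.92]
t7.05 tcp [0.4832 0.015  0.2304] F [ 0.2 -0.5 -0.9] open 0.0204 q [-0.14  0.2  -0.19  1.19 -0.    1.48]
tip (np.float64(309.033451916086), np.float64(212.08860207800194))
hole (np.float64(309.0212411986861), np.float64(196.19154168890518))
```

View pics/w2.png

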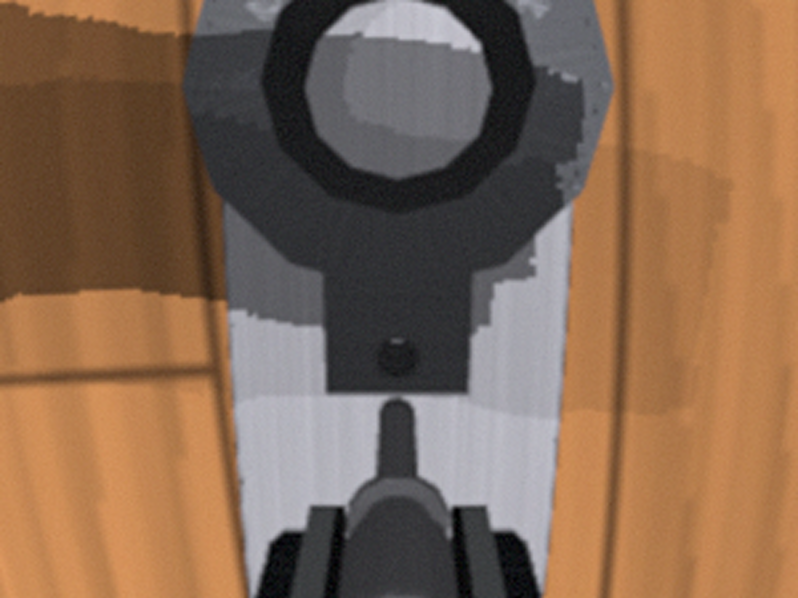

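```bash
python3 - <<'E'
from h import *
st=read_state(); f=lambda u,v:(160+u/2.66,60+v/2.66)
print('hole',atz('wrist',f(397,356),.098,st),'edge',atz('wrist',f(397,392),.098,st),'lugL',atz('wrist',f(327,388),.098,st),atz('wrist',f(468,388),.098,st))
print('tip',[atz('wrist',f(397,v),st['tcp_pos'][2]+.002-.095,st) for v in(399,404,408)])
E
```

```text
hole [0.4832 0.0173 0.098 ] edge [0.4827 0.0047 0.098 ] lugL [0.4594 0.0071 0.098 ] [0.5064 0.005  0.098 ]
tip [array([0.4832, 0.0169, 0.1373]), array([0.4831, 0.0154, 0.1373]), array([0.4831, 0.0141, 0.1373])]
```

```bash
python3 - <<'E'
from h import *
arm.movel((.483,.016,.198),v=.1); arm.dwell(.2); st=info()
snap('wrist','w3',(250,130,370,220),6)
E
```

```text
t7.77 tcp [0.4834 0.016  0.1986] F [ 0.1 -0.4 -1.4] open 0.0204 q [-0.14  0.21 -0.25  1.1   0.    1.48]
```

View pics/w3.png

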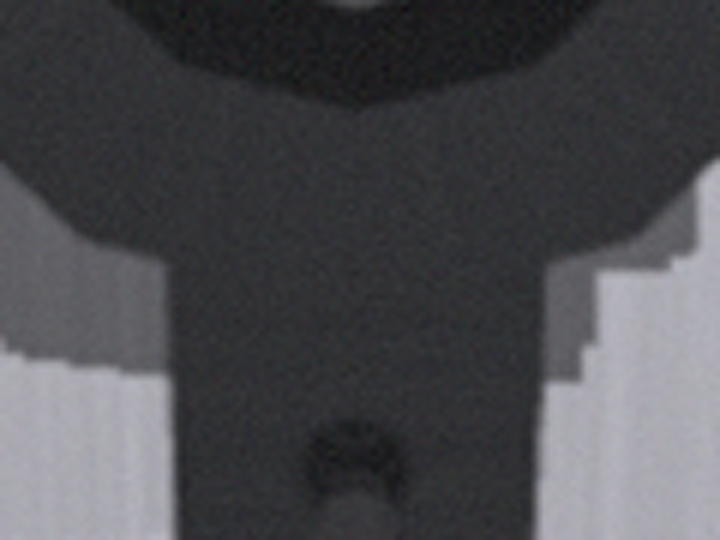

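```bash
python3 - <<'E'
from h import *
st=read_state(); f=lambda u,v:(250+u/6,130+v/6)
for v in(418,469):print('hole',atz('wrist',f(356,v),.098,st))
print('w',atz('wrist',f(302,469),.098,st),atz('wrist',f(410,469),.098,st))
print('tip rim',atz('wrist',f(360,493),.1056,st),'pred px of centre/rim',[ (np.array(proj('wrist',(.4834,.016+d,.1056),st))-[250,130])*6 for d in(0,.0035,.005)])
for a in [np.array([.4834,.016,.1056])]: print()
E
```

```text
hole [0.4836 0.0235 0.098 ]
hole [0.4833 0.0165 0.098 ]
w [0.4763 0.0168 0.098 ] [0.4903 0.0162 0.098 ]
tip rim [0.4838 0.0161 0.1056] pred px of centre/rim [array([356.8052, 493.7147]), array([355.6041, 467.6889]), array([355.0856, 456.4518])]
```

```bash
python3 - <<'E'
from h import *
st=dict(tcp_pos=np.array([.4832,.015,.2304]),eef_rot=rot(-2.5))
for n,p in dict(collarbot=(.4832,.026,.2024),collartop=(.4832,.026,.2064),tiprim=(.4832,.0185,.1374)).items(): print(n,(np.array(proj('wrist',p,st))-[160,60])*2.66)
st=read_state(); snap('scene','s2',(280,160,400,260),6); f=lambda p:(proj('scene',p)-[280,160])*6
print('tip',f((.4834,.016,.1056)),'tip5',f((.4834,.021,.1056)),'grip',f((.4834,.016,.2006)),'hole .015',f((.483,.015,.098)),'hole .019',f((.483,.019,.098)))
E
```

```text
collarbot [395.285  468.0801]
collartop [395.252  476.5413]
tiprim [396.8406 393.6119]
tip [263.8044 321.5688] tip5 [275.0366 319.4687] grip [265.0268 146.2191] hole .015 [261.2124 334.7275] hole .019 [270.1679 333.0445]
```

View pics/s2.png

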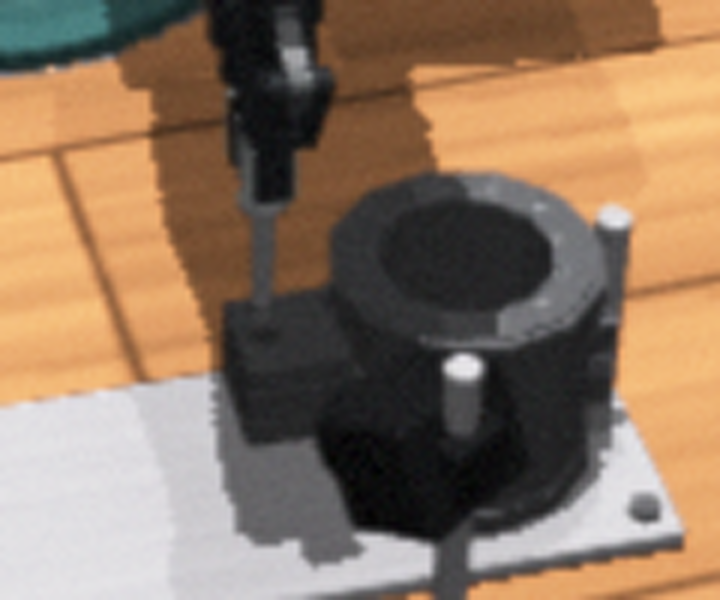

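```bash
python3 - <<'E'
from h import *
arm.movel((.483,.0185,.198),v=.05)
for z in(.188,.182,.176,.165,.15,.14,.132,.128):
    arm.movel((.483,.0185,z),v=.06); st=info()
    if np.abs(st['wrist_force']).max()>12: break
E
```

```text
t8.43 tcp [0.4827 0.0185 0.1875] F [-0.3  0.3 -1.2] open 0.0206 q [-0.13  0.22 -0.28  1.07 -0.    1.48]
t8.68 tcp [0.4829 0.0183 0.1817] F [ 0.3 -1.2 -3.3] open 0.0206 q [-0.13  0.22 -0.29  1.06 -0.    1.48]
t8.93 tcp [0.4829 0.0184 0.1757] F [ 1.1 -1.6 -3. ] open 0.0203 q [-0.13  0.23 -0.3   1.04 -0.    1.48]
t9.27 tcp [0.4828 0.0184 0.1645] F [ 1.3 -3.3 -3.8] open 0.0204 q [-0.13  0.24 -0.32  1.01 -0.    1.48]
t9.67 tcp [0.4828 0.0184 0.1493] F [ 2.5 -5.1 -4.1] open 0.0208 q [-0.13  0.25 -0.35  0.97 -0.    1.48]
t9.98 tcp [0.4828 0.0184 0.1391] F [ 1.7 -5.3 -4.5] open 0.0208 q [-0.13  0.26 -0.37  0.95 -0.    1.48]
t10.27 tcp [0.4828 0.0183 0.1311] F [ 1.8 -5.8 -4.9] open 0.0206 q [-0.13  0.26 -0.38  0.92 -0.    1.48]
t10.52 tcp [0.4829 0.0183 0.1272] F [ 3.2 -7.1 -5.8] open 0.0206 q [-0.13  0.27 -0.39  0.91 -0.    1.48]
```

```bash
python3 - <<'E'
from h import *
arm.movel((.483,.0175,.128),v=.03); info()
for z in(.1265,.1255,.1245):
    arm.movel((.483,.0175,z),v=.03); st=info()
    if st['wrist_force'][2]>3: break
arm.set_gripper(.06); info()
arm.movel((.483,.0175,.2),v=.15); 
arm.set_gripper(.085)
arm.movel((.483,.0175,.25),v=.15); info()
snap('wrist','w4',(210,80,410,230),4)
E
```

```text
t10.77 tcp [0.4827 0.0178 0.1276] F [ 1.2 -1.3 -2.7] open 0.0208 q [-0.13  0.27 -0.39  0.92  0.    1.48]
t11.02 tcp [0.4829 0.0177 0.1264] F [ 1.3 -0.3 -1. ] open 0.0204 q [-0.13  0.27 -0.39  0.91  0.    1.48]
t11.27 tcp [0.483  0.0177 0.1261] F [-5.1 -0.3 13.1] open 0.0206 q [-0.13  0.27 -0.39  0.91  0.    1.48]
t11.72 tcp [0.483  0.0175 0.1254] F [ 0.  -0.8  0.1] open 0.0596 q [-0.13  0.27 -0.39  0.91  0.    1.48]
t13.23 tcp [0.483  0.0175 0.2495] F [ 0.2 -0.5  0.1] open 0.0850 q [-0.13  0.19 -0.14  1.24 -0.    1.48]
```

View pics/w4.png

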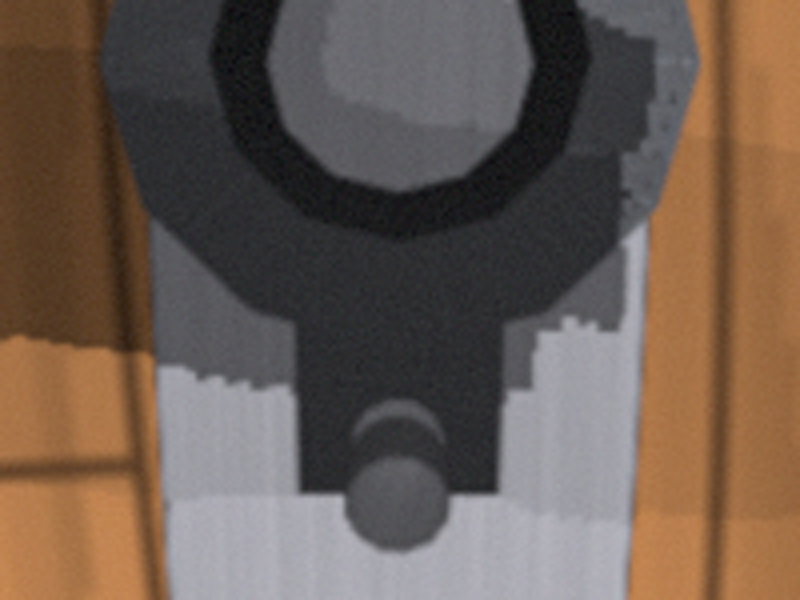

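Pin is home: the collar sits on the lug, and contact came at TCP z≈0.126 as expected. Next is the mirror, with one look from above at its grip and the lens.

```bash
python3 - <<'E'
from h import *
arm.movep((.4756,-.154,.42),rot(87.5)); arm.dwell(.2); st=info()
snap('wrist','w5',s=1.25)
for n,p in dict(grip=(.4756,-.1535,.213),lens=(.7263,-.0277,.27)).items(): print(n,np.array(proj('wrist',p,st))*1.25)
E
```

```text
t15.16 tcp [ 0.4756 -0.1538  0.4198] F [-0.  -0.1  0.3] open 0.0852 q [-0.48  0.23  0.37  1.71 -0.   -0.43]
grip [387.4537 220.0946]
lens [512.1776 455.2011]
```

View pics/w5.png

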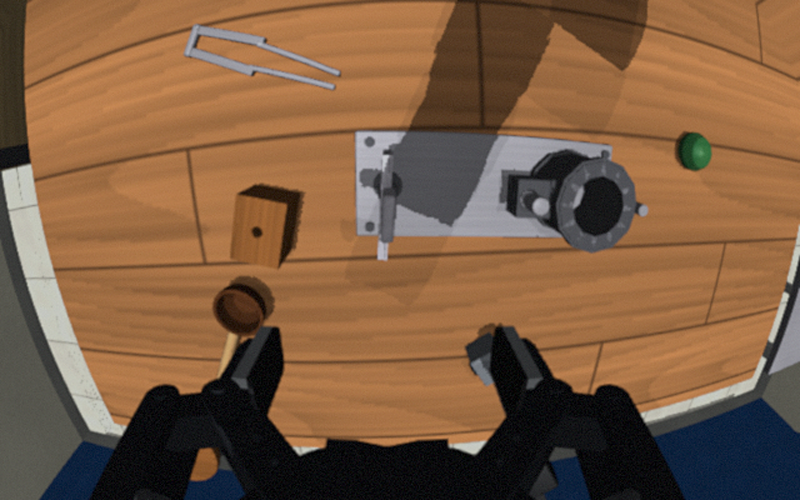

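The grip shows at (387,220) as predicted, but a finger hides the lens. I'll take one closer look at the lens.

```bash
python3 - <<'E'
from h import *
arm.movep((.6,-.1,.40),rot(-63)); arm.dwell(.2); st=info()
u,v=proj('wrist',(.7263,-.0277,.27),st); print(u,v)
x0=int(np.clip(u-100,0,440)); y0=int(np.clip(v-70,0,250)); print(x0,y0)
snap('wrist','w6',(x0,y0,x0+200,y0+150),4)
E
```

```text
t17.79 tcp [ 0.5999 -0.1001  0.4   ] F [ 0.5 -0.8  0.8] open 0.0852 q [-0.3   0.45  0.65  1.77 -0.    2.37]
299.97486175514865 26.1502649960849
199 0
```

View pics/w6.png

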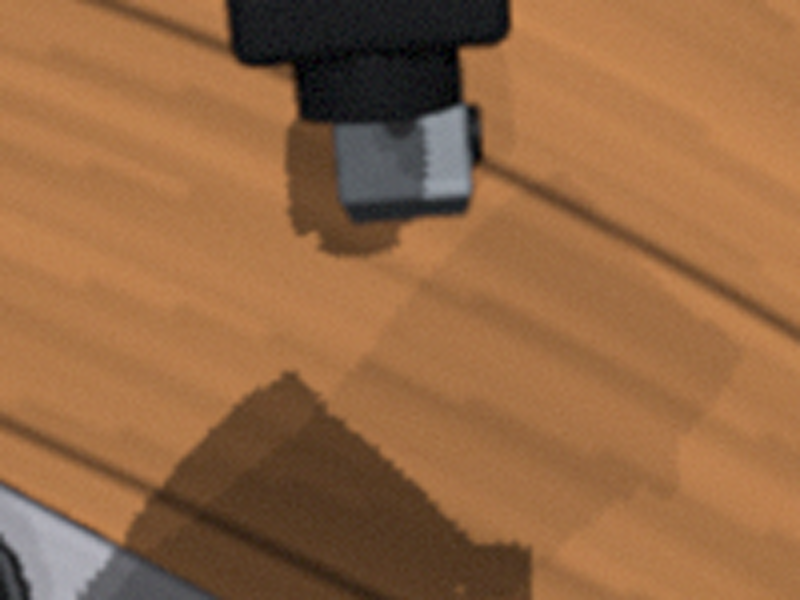

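```bash
python3 - <<'E'
from h import *
st=read_state(); A=np.array([.4756,-.1535])
for u,v in((381,120),(381,100),(298,118),(464,110)):
    L=atz('wrist',(199+u/4,v/4),.27,st); print(L,np.degrees(np.arctan2(*(L[:2]-A)[::-1])))
for L in([.7263,-.0277],): print(np.degrees(np.arctan2(*(np.array(L)-A)[::-1])))
E
```

```text
[ 0.7213 -0.0251  0.27  ] 27.594140266290754
[ 0.7252 -0.0231  0.27  ] 27.587062479841492
[ 0.7145 -0.0097  0.27  ] 31.048021934814162
[ 0.7308 -0.039   0.27  ] 24.16521071576869
26.647267640995192
```

```bash
python3 - <<'E'
from h import *
arm.movep((.4756,-.1535,.30),rot(87.5)); info()
arm.movel((.4756,-.1535,.192),v=.12); info()
arm.set_gripper(.02); info()
arm.set_gripper(.008); arm.dwell(.2); st=info(); print(st['wrist_torque'])
E
```

```text
t20.23 tcp [ 0.4757 -0.1535  0.3001] F [ 0.1 -0.6 -0.6] open 0.0849 q [-0.48  0.21  0.02  1.38  0.   -0.43]
t21.27 tcp [ 0.4759 -0.1536  0.1926] F [-0.3  0.6  0.5] open 0.0847 q [-0.48  0.24 -0.23  1.1   0.   -0.43]
t21.91 tcp [ 0.4756 -0.1535  0.192 ] F [-0.3  0.3 -0.8] open 0.0203 q [-0.48  0.25 -0.23  1.1  -0.   -0.43]
t22.33 tcp [ 0.4754 -0.1531  0.1921] F [-1.9  4.5  5.1] open 0.0110 q [-0.48  0.24 -0.23  1.1   0.   -0.43]
[ 0.9348  0.3113 -0.0213]
```

```bash
python3 - <<'E'
from h import *
p=(.4756,-.1531,.192)
for a in(80,72,64,57.4):
    arm.movel(p,v=.05,rot=rot(a)); st=info(); print(a,st['wrist_torque'])
arm.dwell(.4); st=info()
print('tool x yaw',np.degrees(np.arctan2(*R.from_rotvec(st['eef_rot']).as_matrix()[[1,0],0])))
snap('wrist','w7'); snap('top','t7'); snap('scene','s7')
a=cv2.imread('pics/w7_full.png')[60:285,130:460]; b=cv2.imread('pics/t7_full.png')[150:260,300:420]; c=cv2.imread('pics/s7_full.png')[160:280,220:400]
rs=lambda i,w,h:cv2.resize(i,(w,h),interpolation=cv2.INTER_CUBIC)
im=np.zeros((600,800,3),np.uint8); im[:300,:440]=rs(a,440,300); im[:300,440:767]=rs(b,327,300); im[300:600,:450]=rs(c,450,300)
cv2.imwrite('pics/last.png',im)
E
```

```text
t22.62 tcp [ 0.4754 -0.1531  0.1921] F [-3.6  1.7  5.3] open 0.0110 q [-0.47  0.24 -0.23  1.1  -0.   -0.3 ]
80 [ 0.3905  0.6464 -0.0068]
t22.91 tcp [ 0.4754 -0.1531  0.1921] F [-3.   2.2  5.6] open 0.0113 q [-0.47  0.24 -0.23  1.1  -0.   -0.16]
72 [0.3175 0.6263 0.0376]
t23.20 tcp [ 0.4754 -0.1531  0.1921] F [-3.3  1.4  5.5] open 0.0113 q [-0.47  0.24 -0.23  1.1  -0.   -0.02]
64 [0.2433 0.6718 0.0618]
t23.47 tcp [ 0.4754 -0.1532  0.1921] F [-3.6  0.5  6.2] open 0.0109 q [-0.47  0.24 -0.23  1.1  -0.    0.09]
57.4 [0.2066 0.7651 0.0232]
t23.87 tcp [ 0.4754 -0.1532  0.1921] F [-3.3  0.9  5.1] open 0.0111 q [-0.47  0.24 -0.23  1.1  -0.    0.09]
tool x yaw 57.620203401434935
```

View pics/last.png

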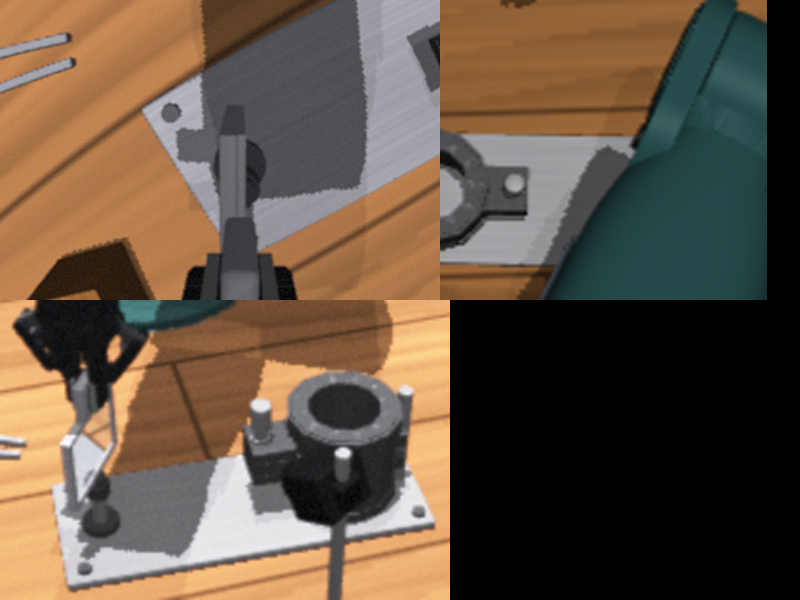

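```bash
python3 - <<'E'
from h import *
st=read_state(); im=cv2.imread('pics/w7_full.png').astype(int).sum(2)//3
for v in range(155,222,6): print(v,im[v,285:330].tolist())
E
```

```text
155 [93, 94, 93, 94, 94, 90, 83, 78, 80, 80, 78, 65, 61, 63, 62, 61, 60, 59, 59, 58, 59, 63, 63, 61, 59, 62, 61, 60, 67, 76, 84, 86, 81, 81, 85, 84, 82, 82, 82, 81, 82, 81, 83, 85, 84]
161 [96, 93, 97, 96, 97, 96, 86, 85, 75, 74, 81, 84, 84, 86, 77, 83, 85, 83, 84, 85, 85, 80, 77, 85, 92, 95, 92, 94, 92, 89, 82, 81, 80, 81, 86, 81, 84, 82, 80, 84, 84, 85, 84, 85, 85]
167 [93, 92, 96, 98, 95, 95, 90, 83, 76, 82, 97, 104, 109, 106, 108, 106, 108, 107, 110, 111, 111, 105, 98, 98, 108, 110, 108, 111, 102, 80, 49, 35, 37, 32, 36, 44, 55, 72, 75, 79, 83, 81, 83, 81, 87]
173 [101, 96, 101, 98, 98, 95, 89, 74, 52, 71, 97, 105, 106, 107, 106, 106, 104, 110, 108, 111, 109, 104, 95, 97, 105, 110, 110, 109, 98, 72, 53, 45, 45, 49, 44, 47, 44, 46, 45, 44, 43, 56, 72, 79, 80]
179 [97, 97, 95, 95, 88, 83, 53, 39, 46, 70, 97, 106, 106, 108, 103, 106, 109, 109, 108, 109, 111, 100, 95, 98, 108, 110, 110, 108, 98, 71, 46, 41, 46, 40, 48, 48, 41, 45, 43, 41, 44, 46, 51, 52, 70]
185 [168, 145, 114, 92, 83, 60, 47, 45, 45, 71, 95, 103, 107, 106, 107, 107, 108, 108, 109, 110, 110, 105, 93, 96, 106, 112, 10
[... 651 characters left out ...]
 47, 41, 42, 41, 49, 66, 78, 80, 82, 80]
209 [159, 158, 163, 164, 160, 164, 166, 161, 146, 121, 103, 102, 105, 106, 105, 106, 110, 107, 108, 109, 107, 104, 93, 92, 102, 107, 108, 106, 90, 59, 43, 45, 44, 37, 45, 41, 46, 74, 116, 142, 136, 115, 129, 142, 146]
215 [160, 160, 157, 155, 159, 155, 154, 159, 156, 137, 105, 103, 106, 105, 105, 107, 108, 108, 106, 107, 107, 100, 89, 99, 103, 108, 106, 102, 87, 67, 59, 59, 65, 81, 102, 130, 151, 153, 154, 160, 160, 156, 157, 153, 155]
221 [133, 152, 166, 170, 169, 175, 173, 170, 160, 136, 104, 98, 108, 106, 108, 106, 106, 105, 106, 107, 106, 102, 97, 98, 104, 104, 106, 105, 98, 90, 81, 82, 80, 79, 97, 126, 146, 155, 152, 153, 157, 155, 157, 156, 155]
```

The mirror frame's edges stay parallel to the tool to within about 0.3°. The pin is still home and the mould shut, so I'm handing in while holding.

```bash
python3 - <<'E'
from h import *
info(); print(workorder.hand_in())
E
```

```text
t24.02 tcp [ 0.4754 -0.1532  0.1921] F [-4.5  0.9  5. ] open 0.0116 q [-0.47  0.24 -0.23  1.1  -0.    0.09]
the job is handed in; nothing more can be done
None
```

The job is handed in at 24.0 s, with the pin in the mould and the gripper still holding the mirror at its angle. I did not see the bench camera's own picture, so the mirror angle rests on measured geometry.

- **Pin:** I lowered it through the lugs until the collar touched down with the tool centre point (TCP) at z ≈ 0.126 m, the height it should be, then let go. The pictures afterwards show it upright, with its collar on the lug.
- **Other things:** The mould looks shut and the bystanders in view look unmoved in those pictures. I did not measure either.
- **Mirror:** I turned it about 0.52 rad, so its normal points at 57.6°, against a target of about 57.4°. In the wrist picture the frame edges run parallel to the tool to about 0.3°.
- **Forces:** The largest wrist force I read was about 13 N as the collar landed, and about 5 N in the final hold.

**Disagreements:**
- **Lens direction:** It came out at 26.6° from the top camera and 27.6° from the wrist camera. The picture is thrown at about 27.7°, so it may be off by up to about 1°.
- **Hole position:** The cameras differed by 2–4 mm before insertion. I took a middle value, and the pin went in with side forces of about 7 N or less.

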